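# Unlatch a resting box and hold its lid at 45 degrees

## Robot

A 6-joint arm with a two-finger parallel gripper is mounted at the origin on a cart in front of the work surface, level with it; the furniture and walls round the work are solid. World frame = base frame: x ahead of the robot, y to its left, z up, the work surface at z = 0. Lengths are in m, angles in rad, forces in N, time in s.
With the tool pointing down it reaches from about 0.25 to 0.725 m from the base axis. Payload 4 kg.
Tool frame: the origin (TCP) lies midway between the tips of the shut fingers; the grasp point (between the pads) lies 19 mm behind it; z points along the fingers, x is the direction in which the jaws open and shut, and the axes are right-handed (so a half turn about z gives the same grasp; the last joint's range is limited). The gripper opens to 85 mm and grips with 20 to 120 N. Pads are 22 mm wide; open, the fingers measure 114 mm over their backs; the gripper's body (76 mm by 85 mm) begins 54 mm behind the grasp point. The pads swing forward as they close: fully open they stand 13 mm farther back than shut.
Start: joints at [-1.239, 0.241, 0.005, 1.335, 0, 1.571], TCP at [0.163, -0.473, 0.231] pointing down, gripper open.
Joint ranges: [-2.72, 2.72], [-1.05, 1.87], [-1.09, 1.28], [-1.99, 2.15], [-1.42, 1.44], [-3.14, 3.14]. Speed limits (rad/s): [2.79, 2.79, 3.14, 3.14, 3.14, 3.14].

## Interface

Orientations are given as a unit quaternion [x, y, z, w].
In Python, from workcell import bot, vision, ticket gives the robot as it stands.
- The arm moves only by the tool play_rows, never from a script. Its argument "deltas" is one flat list of numbers, 5 for each row, row after row: the opening, from 0 (shut) to 1 (fully open), then the shift along the tool's x, y, z in units of 60 mm (1.0 is 60 mm), then the turn about the tool's z in degrees. A call has 1 to 12 rows; each row shifts and turns the pose as measured when the row begins, along the tool's axes as they then stand; what a row does not reach is not made up. A row lasts 1/8 s, in which the tool goes at most 62.5 mm and 10.7 degrees, less where a joint would pass 70% of its speed; a pose out of reach is approached as far as the arm can. A call is refused whole if a number of a shift passes 1 or a number of a turn 10.7, either way. A call with a gripper value outside its range is refused whole. The fingers move at their own pace and stop on an object; the grip force is fixed at half the most. Time passes only in rows, so rows that do not move let the fingers close. It gives the time, the measured TCP pose, the force and the opening at its end, in the units of the state.
- bot.get_obs(): the state, without advancing time (a new reading comes with each control period).
- vision.camera(name): name is "scene" or "top" or "wrist"; returns a dict with "color" (420x560x3 uint8, blue, green, red), "intrinsics" (3x3 intrinsics, pixels), "rvec" (rotation vector, rad) and "tvec" (3), from world to camera coordinates, as OpenCV has them. Camera axes: x right, y down, z forward; pixel columns grow to the right and rows downward; lengths in m; the calibration is good to about 2 mm. A picture is of the moment at which its call begins. There is no depth.
- ticket.job_done(): hands the job in, once; it reports no verdict.
The state is a dict: "clock": time; "joint_pos": joint angles; "joint_vel": joint speeds; "tau": joint torques, N m; "eef_pos": TCP position; "tool_rot": TCP orientation; "ft_force": force on the tool from outside, world axes, zero at the start; "ft_torque": the same for the moment, N m; "grip_width": finger opening in m.
Only numpy, scipy, OpenCV 4.12 (cv2) and the standard library are available. Lean on these libraries where they do the work, as an engineer would, in place of code of your own. Each camera call takes 0.05 s, during which the arm holds its last target. There are 200 camera calls.

## Task

The cigars in the wooden resting box are to be looked over. Turn the latch on the front of the box off the lid until it lies along the front edge, then raise the lid by its handle and hold it steady at 45 degrees (level with the long tick of the quadrant at its side): it falls shut if let go, so finish while still holding it there. Do not force the lid against the latch, and leave the other things on the table where they are.

Things in the scene. Friction and masses are not known exactly. Their poses are not given: they have to be found in the camera images.
- rest_box: Wooden box fixed to the table, 180 mm (its x) by 300 mm (its y), walls 90 mm high, 10 mm thick. Origin: centre of its underside. x points away from the robot to the hinge side, y left, z up; turned up to 15 degrees. On its left (+y) outer side a steel wire quadrant of 110 mm radius about the hinge axis, with short ticks at 15, 30, 60, 75 degrees and a 26 mm tick at 45 degrees.
- lid_panel: Lid: wooden board 180x300x12 mm lying on the walls when shut (top at z = 102 mm), about 0.25 kg, with a steel handle at the front. Origin on the hinge axis, at the middle of the rear top edge of the box; its x axis runs from handle to hinge (the board extends to -x), z out of its top face.
- lid (a joint): Lid angle in rad: 0 shut, grows as the front rises, stop at 1.3. Own weight and a light spring close it from any angle: about 1 to 3 N at the handle.
- lid_hinge (a point): Middle of the hinge axis: 90 mm behind the box's origin along its x, 90 mm above the table. The axis runs along the box's y.
- lid_handle (a point): Middle of the handle: round steel bar 12 mm thick, 100 mm long along the box's y, its centre line 45 mm in front of the lid's front edge (225 mm from the hinge axis, 6 mm above it when shut: z = 96 mm). Two 12 mm stems at its ends join it to the lid, leaving a gap of 39 mm between bar and lid edge. Moves with the lid; the bar may turn between the fingers.
- latch (a joint): Latch angle, rad, starts at 0 to 0.25. At 0 it points back (box +x) over the lid and bars it; it grows as the tip swings to the right (box -y) and then forward; stop at 1.57, where it points to box -y along the front edge. Clears the lid from about 1.25; stays where it is left (friction 0.05 N m, some 1.5 N at the tip).
- latch_pivot (a point): Latch axis (vertical), on a steel lug at the front of the box, 22 mm in front of the lid's front edge and 100 mm right (box -y) of the middle; this point is 117.5 mm above the table, at half height of the latch's rib.
- latch_tip (a point): End of the latch, 42 mm from the pivot, moves with it. The latch is a steel bar 16 mm wide, 6 mm thick, 2.5 mm above the lid's top, carrying an upright rib 12 mm wide and 46 mm long (from 5 mm behind the pivot to its end) that stands from z = 110 to 130 mm: push or pinch the rib.
- gum_jar: Leave alone: small clear glass jar of white paste, 51 mm across, 65 mm high, right of the box. Origin: centre of its underside.
- jar_lid: Leave alone: round lid of the jar, 42 mm across, 12 mm high, lying apart. Origin: centre of its underside.
- chaveta: Leave alone: half-moon blade with wooden back, 53x128x11 mm, lying flat. Origin: centre of its underside.
- ring_gauge: Leave alone: wooden strip with round holes, 170x55x10 mm, lying flat. Origin: centre of its underside.
- cap_punch: Leave alone: small yellow-brown tapered punch, 21 mm across, 49 mm high, standing upright. Origin: centre of its underside.
- gum_brush: Leave alone: thin brush, 161 mm long, 11 mm thick, lying. Origin: centre of its underside.
- pencil: Leave alone: green pencil, 112 mm long, 7 mm thick, lying near the front edge of the table, to the left. Origin: centre of its underside.
- cup: Leave alone: green cup with handle, 65x91x52 mm, standing to the right of the lever cutter. Origin: centre of its underside.

How it is judged:
On the way, in this order (a step that is already met when the one before it is completed fails the run):
1. the latch is turned off the lid (at least 72 degrees) while the lid is still shut (value of joint latch above 1.25 rad and value of joint lid below 0.09 rad), for 0.1 s.
2. the lid is raised to 45 degrees by the gripper (value of joint lid between 0.698132 and 0.872665 rad and contact force between the fingers and lid_panel above 1 N), for 0.2 s.
At the end, for the whole second after the job is handed in: The lid stands still (under 0.05 rad/s) at 45 degrees, within 5 degrees, carried by the gripper's fingers (over 1 N on the lid or its handle) and by none of the loose things; the latch is still turned off by at least 72 degrees (all of step 2 and velocity of joint lid between -0.05 and 0.05 rad/s and value of joint latch above 1.25 rad and contact force between lid_panel and gum_jar below 0.3 N and contact force between lid_panel and jar_lid below 0.3 N and contact force between lid_panel and chaveta below 0.3 N and contact force between lid_panel and ring_gauge below 0.3 N and contact force between lid_panel and cap_punch below 0.3 N and contact force between lid_panel and gum_brush below 0.3 N and contact force between lid_panel and pencil below 0.3 N and contact force between lid_panel and cup below 0.3 N); the arm keeps its last pose, push and grip.
It fails at once if the lid is forced up (over 5 degrees) while the latch still bars it (under 50 degrees) (value of joint lid above 0.09 rad and value of joint latch below 0.87 rad).
It fails at once if something else on the table is moved by more than 30 mm (distance of any of gum_jar, jar_lid, chaveta, ring_gauge, cap_punch, gum_brush, pencil, cup from where it was at the start of the episode above 0.03 m).
It also fails if it takes over 45 s, if anything falls off the work surface, if the arm or the gripper's body presses on something with over 40 N, if the wrist force passes 120 N, or if a joint passes its speed limit or range.

## Working session

There is one attempt and no reset: what is moved stays moved. The work goes in short steps, Python scripts to look and compute and a tool call to move; the robot and the scene stay as the last step left them, time stands still between calls to the robot, and variables do not carry over. Pictures are saved under pics/ and viewed, about 8 in all and at most 12, crops included, and the job is handed in when it is done.

Besides the shell and the picture viewer there is one more tool, called after ">>>" by a JSON object that holds its "fn" and its "kwargs". play_rows: Moves the arm, as the interface text tells. Its arguments: {"type":"object","properties":{"deltas":{"type":"array"}},"required":["deltas"]}

```bash
mkdir -p pics; cat > h.py <<'E'
import numpy as np,cv2
from workcell import bot,vision,ticket
def cam(n,save=None):
    c=vision.camera(n)
    if save: cv2.imwrite('pics/'+save,c['color'])
    return c
def proj(c,P): return cv2.projectPoints(np.float64(P).reshape(-1,1,3),np.float64(c['rvec']),np.float64(c['tvec']),np.float64(c['intrinsics']),None)[0].reshape(-1,2)
def ray(c,uv,z):
    R=cv2.Rodrigues(np.float64(c['rvec']))[0];t=np.float64(c['tvec']).ravel()
    o=-R.T@t;K=np.linalg.inv(np.float64(c['intrinsics']))
    out=[]
    for u,v in np.atleast_2d(uv):
        d=R.T@(K@[u,v,1]);out.append(o+d*(z-o[2])/d[2])
    return np.array(out)
E
python3 - <<'E'
from h import *
import cv2
a=cam('top','t0.png');b=cam('scene','s0.png')
for c in(a,b):
    R=cv2.Rodrigues(np.float64(c['rvec']))[0];print(-R.T@np.float64(c['tvec']).ravel(),c['intrinsics'][0])
print(bot.get_obs())
E
```

```text
[ 0.33269068 -0.0183029   1.17931035] [388.39492197   0.         279.15943549]
[0.19740595 0.64017334 1.49788428] [459.29159394   0.         276.4027753 ]
{'clock': 0.1, 'joint_pos': array([-1.23899082e+00,  2.41327460e-01,  3.86702731e-03,  1.33522706e+00,
        1.20467954e-05,  1.57079937e+00]), 'joint_vel': array([ 0.00066051, -0.00172061,  0.0048635 , -0.00017585, -0.00045168,
       -0.00106989]), 'tau': array([-1.47337269e-03, -3.73138332e+01,  2.53009737e+01,  1.08520422e-02,
       -1.33020435e-04,  3.30155082e-06]), 'eef_pos': array([ 0.16269221, -0.47218527,  0.23051017]), 'tool_rot': array([ 8.14170286e-01, -5.80625396e-01, -7.66368866e-04, -5.53930475e-04]), 'ft_force': array([0.68290823, 0.66040522, 0.29258043]), 'ft_torque': array([ 0.03060072, -0.02734255, -0.0240961 ]), 'grip_width': 0.08539954477631084}
```

View pics/t0.png

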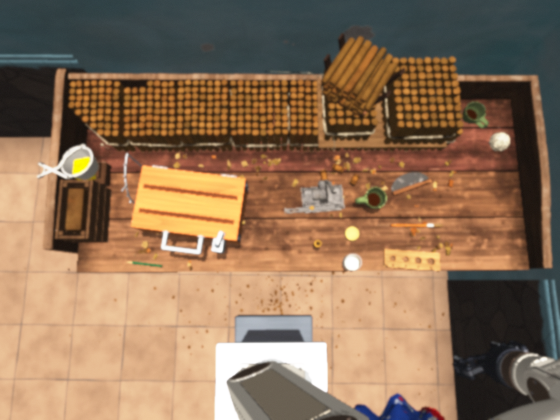

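View pics/s0.png

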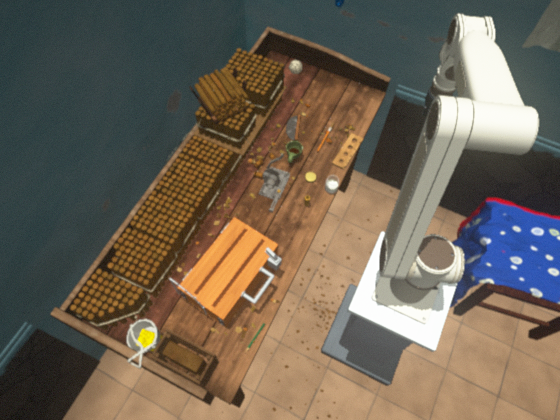

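The top view shows the lid (corners about (139,168), (245,173), (239,240), (132,228)), the handle bar from about (163,247) to (201,253), and the latch near (218,241). Next I'll measure the lid and zoom in.

```bash
python3 - <<'E'
from h import *
c=cam('top');im=c['color']
hsv=cv2.cvtColor(im,cv2.COLOR_BGR2HSV)
m=cv2.inRange(hsv,(5,130,140),(25,255,255));m[:, :120]=0;m[:,260:]=0;m[:155]=0;m[255:]=0
m=cv2.morphologyEx(m,cv2.MORPH_CLOSE,np.ones((7,7)));m=cv2.morphologyEx(m,cv2.MORPH_OPEN,np.ones((7,7)))
k=max(cv2.findContours(m,0,2)[0],key=cv2.contourArea)
q=cv2.approxPolyDP(cv2.convexHull(k),6,True).reshape(-1,2);print(q.tolist())
P=ray(c,q,.102);print(P.round(4))
r=cv2.minAreaRect(P[:,:2].astype(np.float32)*1000);print(r)
print('handle',ray(c,[(163,247),(201,253)],.096).round(4))
print('latch',ray(c,[(218,241)],.13).round(4))
cr=im[155:275,115:265];cv2.imwrite('pics/t1.png',cv2.resize(cr,None,fx=5,fy=5,interpolation=2))
E
```

```text
[[120, 173], [163, 156], [255, 159], [259, 254], [120, 254]]
[[0.6335 0.4285 0.102 ]
 [0.6836 0.3081 0.102 ]
 [0.6739 0.0433 0.102 ]
 [0.4011 0.0308 0.102 ]
 [0.4029 0.4141 0.102 ]]
((542.6593017578125, 229.51441955566406), (398.72662353515625, 281.2403259277344), 89.74049377441406)
handle [[0.4222 0.2983 0.096 ]
 [0.405  0.1922 0.096 ]]
latch [[0.4349 0.1405 0.13  ]]
```

View pics/t1.png

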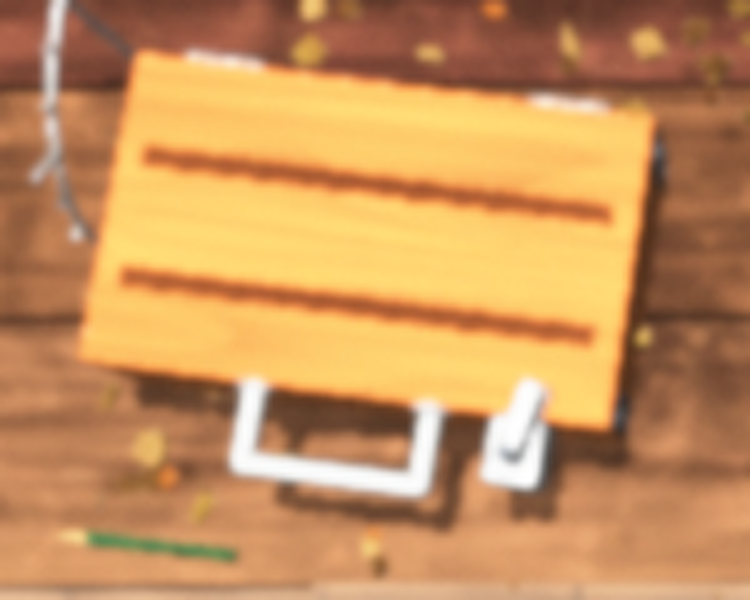

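The crop shows the lid corners at (137,52), (655,115), (618,430) and (80,358). The handle bar runs (235,467)–(430,490), with the latch pivot near (513,452) and its tip near (535,385).

```bash
python3 - <<'E'
from h import *
c=cam('top');f=lambda L:np.array(L)/5.+[114.6,154.6]
P=ray(c,f([(137,52),(655,115),(618,430),(80,358)]),.102)
print(P.round(4),[np.linalg.norm(P[i]-P[i-1]).round(4) for i in range(4)])
H=ray(c,f([(235,467),(430,490)]),.096);print('handle',H.round(4),H.mean(0))
e=(P[0]-P[1]+P[3]-P[2])[:2];yaw=np.arctan2(-e[0],e[1]);print('yaw',np.degrees(yaw))
print('yaw h',np.degrees(np.arctan2(-(H[0]-H[1])[0],(H[0]-H[1])[1])))
R=np.array([[np.cos(yaw),-np.sin(yaw)],[np.sin(yaw),np.cos(yaw)]])
ctr=P.mean(0)[:2];print('ctr',ctr,'handle pred',ctr+R@[-.135,0],'pivot',ctr+R@[-.112,-.1])
L=ray(c,f([(513,452),(535,385)]),.13);print('latch',L,np.degrees(np.arctan2(*(R.T@(L[1]-L[0])[:2])[::-1])))
o=bot.get_obs();from scipy.spatial.transform import Rotation as Ro;print(Ro.from_quat(o['tool_rot']).as_matrix().round(3))
E
```

```text
[[0.657  0.367  0.102 ]
 [0.6188 0.0698 0.102 ]
 [0.4385 0.0887 0.102 ]
 [0.4801 0.3894 0.102 ]] [np.float64(0.1783), np.float64(0.2996), np.float64(0.1813), np.float64(0.3035)]
handle [[0.4194 0.3021 0.096 ]
 [0.4061 0.1933 0.096 ]] [0.4127591  0.24767645 0.096     ]
yaw -7.602416453786237
yaw h -6.9497074944404496
ctr [0.54859993 0.22874079] handle pred [0.41478659 0.24660105] pivot [0.4243546 0.1444372]
latch [[0.42409899 0.14246103 0.13      ]
 [0.46047092 0.13129734 0.13      ]] -9.460475957057707
[[ 0.326 -0.945 -0.   ]
 [-0.945 -0.326  0.001]
 [-0.001 -0.    -1.   ]]
```

>>> {"fn": "play_rows", "kwargs": {"deltas": [0, 0, 0, 0, -10.6, 0, 0, 0, 0, -10.6, 0, 0, 0, 0, -10.6, 0, 0, 0, 0, -10.6, 0, 0, 0, 0, -10.6, 0, 0, 0, 0, -10.6]}}

```text
clock: 0.95
eef_pos: [0.1624, -0.4712, 0.229]
tool_rot: [0.998, -0.055, -0.001, -0.002]
ft_force: [0.2, -0.5, -0.2]
grip_width: 0.0
```

```bash
cat >> h.py <<'E'
CTR=np.array([.5493,.2290]);YAW=np.radians(-7.4)
Rb=np.array([[np.cos(YAW),-np.sin(YAW)],[np.sin(YAW),np.cos(YAW)]])
def st():
    from scipy.spatial.transform import Rotation as Ro
    o=bot.get_obs();M=Ro.from_quat(o['tool_rot']).as_matrix();p=o['eef_pos']
    print('t',round(o['clock'],2),'box xy',(Rb.T@(p[:2]-CTR)*1000).round(1),'z',round(p[2]*1000,1),'toolyaw-box',np.degrees(np.arctan2(M[1,0],M[0,0])-YAW).round(2),'F',np.round(o['ft_force'],1),'w',round(o['grip_width']*1000,1),'q',o['joint_pos'].round(2))
    return o,M
E
python3 -c "
from h import *
st()"
```

```text
t 0.95 box xy [-293.5 -744.2] z 229.0 toolyaw-box 1.08 F [ 0.2 -0.5 -0.2] w 0.0 q [-1.24  0.24  0.    1.34 -0.    0.44]
```

>>> {"fn": "play_rows", "kwargs": {"deltas": [0, 0.27, -0.95, 0, 1.1, 0, 0.27, -0.95, 0, 0, 0, 0.27, -0.95, 0, 0, 0, 0.27, -0.95, 0, 0, 0, 0.27, -0.95, 0, 0, 0, 0.27, -0.95, 0, 0, 0, 0.27, -0.95, 0, 0, 0, 0.27, -0.95, 0, 0, 0, 0.27, -0.95, 0, 0, 0, 0.27, -0.95, 0, 0, 0, 0.27, -0.9, 0, 0, 0, 0.2, -0.7, 0, 0]}}

```text
clock: 2.45
eef_pos: [0.4447, 0.1813, 0.2316]
tool_rot: [0.998, -0.068, 0.003, -0.002]
ft_force: [0.6, -0.1, -0.4]
grip_width: 0.0
```

```bash
python3 -c "
from h import *
st()
c=cam('wrist','w0.png')
B=lambda x,y,z: [*(CTR+Rb@np.array([x,y])/1000),z/1000]
print(proj(c,[B(-112,-100,130),B(-70,-107,130),B(-135,0,96),B(-90,-150,102)]))
"
```

```text
t 2.45 box xy [-97.6 -60.7] z 231.6 toolyaw-box -0.4 F [ 0.6 -0.1 -0.4] w 0.0 q [ 0.39  0.2  -0.05  1.32  0.    2.09]
[[257.08549081 263.35720194]
 [316.53120684 271.89297348]
 [224.02380557 115.45004689]
 [287.21870415 305.55417534]]
```

View pics/w0.png

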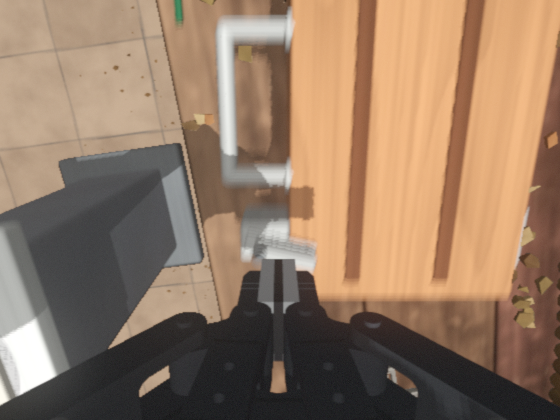

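The wrist view shows the handle bar centre at (229,103), the latch rib from about (262,240) to (316,255), and the lid's front-right corner at (292,298). These are a few pixels off the prediction, possibly because the arm was still settling, so I'll let it settle and look again.

>>> {"fn": "play_rows", "kwargs": {"deltas": [0, -0.2, -0.8, 0, 0.4, 0, 0, 0, 0, 0, 0, 0, 0, 0, 0, 0, 0, 0, 0, 0]}}

```text
clock: 3.0
eef_pos: [0.441, 0.2359, 0.2301]
tool_rot: [0.998, -0.069, 0.003, -0.003]
ft_force: [0.2, -0.4, 0.5]
grip_width: 0.0003
```

```bash
python3 -c "
from h import *
st()
c=cam('wrist')
B=lambda x,y,z: [*(CTR+Rb@np.array([x,y])/1000),z/1000]
pts=proj(c,[B(-112,-100,130),B(-70,-107,130),B(-135,0,96),B(-90,-150,102),B(-90,0,102)]);print(pts)
im=c['color'].copy()
for p in pts: cv2.drawMarker(im,tuple(int(round(v)) for v in p),(255,0,255),0,10)
cv2.imwrite('pics/w1.png',im)
"
```

```text
t 3.0 box xy [-108.3   -7.1] z 230.1 toolyaw-box -0.55 F [ 0.2 -0.4  0.5] w 0.3 q [ 0.49  0.24 -0.01  1.32  0.    2.2 ]
[[273.60222306 331.25394768]
 [330.12200046 338.78349608]
 [241.54240327 189.30085963]
 [300.54341033 363.0588216 ]
 [301.8399442  190.43249733]]
```

View pics/w1.png

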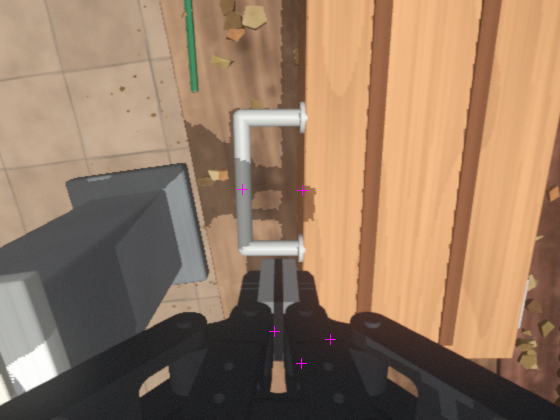

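The handle's middle sits about 4 mm further toward box +y than predicted, and the edges and bar otherwise agree within 2 mm. I'll shift the estimate by (+1,+3) mm, then descend on the left side of the latch rib.

>>> {"fn": "play_rows", "kwargs": {"deltas": [0, 0.48, 0.95, 0, 0.5, 0, 0, 0, 0, 0, 0, 0, 0, 0.8, 0, 0, 0, 0, 0.8, 0, 0, 0, 0, 0, 0]}}

```text
clock: 3.68
eef_pos: [0.4638, 0.1739, 0.1344]
tool_rot: [0.997, -0.077, 0.005, -0.005]
ft_force: [-0.2, 0.5, -0.3]
grip_width: 0.0001
```

```bash
echo "CTR=CTR+Rb@np.array([.001,.003])" >> h.py; python3 -c "
from h import *
st()"
```

```text
t 3.67 box xy [-78.7 -68.7] z 134.4 toolyaw-box -1.48 F [-0.2  0.5 -0.3] w 0.1 q [ 0.36  0.29 -0.2   1.07  0.    2.08]
```

>>> {"fn": "play_rows", "kwargs": {"deltas": [0, 0, 0, 0.33, -1.5, 0, 0, 0, 0, 0, 0, 0, 0.2, 0, 0]}}

```text
clock: 4.05
eef_pos: [0.4658, 0.1635, 0.1201]
tool_rot: [0.998, -0.064, 0.009, -0.006]
ft_force: [0.2, -0.3, -0.2]
grip_width: 0.0
```

```bash
python3 -c "
from h import *
st()"
```

```text
t 4.05 box xy [-75.3 -78.7] z 120.1 toolyaw-box 0.07 F [ 0.2 -0.3 -0.2] w 0.0 q [ 0.33  0.29 -0.23  1.03  0.    2.03]
```

>>> {"fn": "play_rows", "kwargs": {"deltas": [0, 0, 0, 0.1, 0, 0, 0, 0, 0, 0]}}

```text
clock: 4.3
eef_pos: [0.4672, 0.163, 0.1163]
tool_rot: [0.998, -0.065, 0.011, -0.007]
ft_force: [0.4, -0.1, 0.1]
grip_width: -0.0001
```

```bash
python3 -c "
from h import *
st()"
```

```text
t 4.3 box xy [-73.9 -79.1] z 116.3 toolyaw-box -0.05 F [ 0.4 -0.1  0.1] w -0.1 q [ 0.33  0.29 -0.24  1.01  0.    2.03]
```

>>> {"fn": "play_rows", "kwargs": {"deltas": [0, -0.05, 0.2, 0.02, 0, 0, 0, 0.2, 0, 0]}}

```text
clock: 4.55
eef_pos: [0.4617, 0.14, 0.1154]
tool_rot: [0.998, -0.064, 0.012, -0.009]
ft_force: [1.5, 4.8, 0.2]
grip_width: 0.0001
```

```bash
python3 -c "
from h import *
st()"
```

```text
t 4.55 box xy [ -76.4 -102.5] z 115.4 toolyaw-box 0.05 F [1.5 4.8 0.2] w 0.1 q [ 0.29  0.27 -0.27  1.    0.01  1.99]
```

>>> {"fn": "play_rows", "kwargs": {"deltas": [0, 0.02, 0.2, 0, 0, 0, -0.1, 0.2, 0, 0, 0, -0.15, 0.13, 0, 0]}}

```text
clock: 4.92
eef_pos: [0.4442, 0.1075, 0.1149]
tool_rot: [0.998, -0.065, 0.013, -0.009]
ft_force: [1.4, 0.4, -0.8]
grip_width: 0.0001
```

```bash
python3 -c "
from h import *
st()"
```

```text
t 4.92 box xy [ -89.6 -137. ] z 114.9 toolyaw-box -0.04 F [ 1.4  0.4 -0.8] w 0.1 q [ 0.23  0.22 -0.34  0.98  0.01  1.93]
```

>>> {"fn": "play_rows", "kwargs": {"deltas": [0, -0.1, -0.08, 0, 0, 0, -0.06, -0.05, 0, 0, 0, 0, 0, 0, 0]}}

```text
clock: 5.3
eef_pos: [0.4417, 0.11, 0.1164]
tool_rot: [0.997, -0.068, 0.022, -0.002]
ft_force: [0.1, 1.0, -0.6]
grip_width: -0.0002
```

```bash
python3 -c "
from h import *
st()"
```

```text
t 5.3 box xy [ -92.4 -134.9] z 116.4 toolyaw-box -0.39 F [ 0.1  1.  -0.6] w -0.2 q [ 0.25  0.21 -0.35  0.96 -0.01  1.96]
```

>>> {"fn": "play_rows", "kwargs": {"deltas": [0, -0.15, 0, 0, 0, 0, -0.1, 0, 0, 0]}}

```text
clock: 5.55
eef_pos: [0.4407, 0.1105, 0.1189]
tool_rot: [0.997, -0.07, 0.037, 0.0]
ft_force: [16.4, -3.8, -9.1]
grip_width: 0.0002
```

```bash
python3 -c "
from h import *
st()"
```

```text
t 5.55 box xy [ -93.5 -134.5] z 118.9 toolyaw-box -0.61 F [16.4 -3.8 -9.1] w 0.2 q [ 0.26  0.19 -0.38  0.94 -0.02  1.97]
```

About 16 N builds against the stop, so the latch should be at its end. I'll back off, rise and check.

>>> {"fn": "play_rows", "kwargs": {"deltas": [0, 0.2, 0, 0, 0, 0, 0, 0, -0.6, 0, 0, 0, 0, -0.8, 0, 0, -0.3, -1, 0, 0, 0, -0.3, -1, 0, 0, 0.5, -0.2, -0.3, 0, 0, 0.5, 0, 0, 0, 0]}}

```text
clock: 6.42
eef_pos: [0.4117, 0.2534, 0.2004]
tool_rot: [0.997, -0.072, 0.03, 0.003]
ft_force: [-0.2, -0.3, 0.5]
grip_width: 0.036
```

```bash
python3 -c "
from h import *
o,M=st();print(M.round(3))
c=cam('wrist','w2.png');t=cam('top')
cv2.imwrite('pics/t2.png',np.hstack([cv2.resize(t['color'][190:290,130:260],None,fx=4,fy=4,interpolation=2)]))
"
```

```text
t 6.42 box xy [-140.6    3.5] z 200.4 toolyaw-box -0.83 F [-0.2 -0.3  0.5] w 36.0 q [ 0.58  0.19 -0.14  1.19 -0.04  2.29]
[[ 0.988 -0.143  0.06 ]
 [-0.143 -0.99  -0.01 ]
 [ 0.061  0.001 -0.998]]
```

View pics/t2.png

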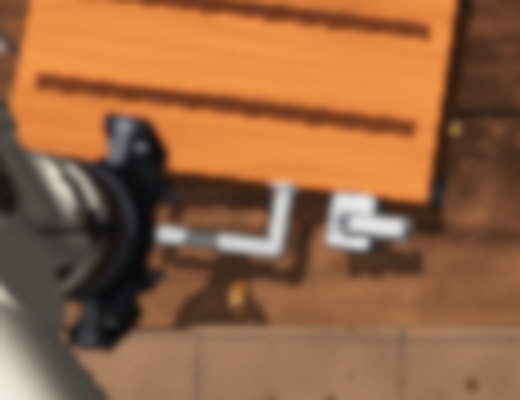

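View pics/w2.png

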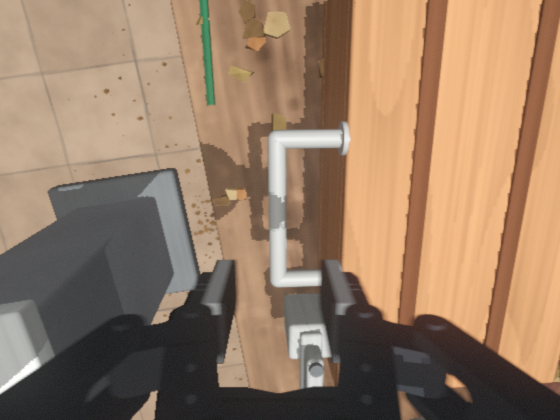

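The latch points right along the front edge, fully turned (about (340–405, 225) in the top crop). In the wrist view the handle bar is at u≈278, midway between the fingers. Descending now.

>>> {"fn": "play_rows", "kwargs": {"deltas": [0.45, 0, 0.05, 0.6, 0, 0.45, 0, 0, 0.6, 0, 0.45, 0, 0, 0, 0]}}

```text
clock: 6.9
eef_pos: [0.4173, 0.245, 0.1278]
tool_rot: [0.997, -0.075, 0.031, 0.003]
ft_force: [0.0, -0.5, -0.4]
grip_width: 0.0386
```

```bash
python3 -c "
from h import *
st()"
```

```text
t 6.9 box xy [-133.9   -4.2] z 127.8 toolyaw-box -1.26 F [ 0.  -0.5 -0.4] w 38.6 q [ 0.56  0.25 -0.27  1.01 -0.04  2.28]
```

>>> {"fn": "play_rows", "kwargs": {"deltas": [0.45, -0.05, -0.03, 0.35, -0.7, 0.45, -0.04, 0, 0.45, 0, 0.45, 0, 0, 0.08, 0]}}

```text
clock: 7.28
eef_pos: [0.4188, 0.2459, 0.0783]
tool_rot: [0.997, -0.072, 0.033, 0.002]
ft_force: [-1.3, -0.4, -0.4]
grip_width: 0.0382
```

```bash
python3 -c "
from h import *
st()"
```

```text
t 7.28 box xy [-132.6   -3. ] z 78.3 toolyaw-box -0.81 F [-1.3 -0.4 -0.4] w 38.2 q [ 0.56  0.3  -0.34  0.87 -0.04  2.27]
```

>>> {"fn": "play_rows", "kwargs": {"deltas": [0, 0, 0, 0, 0, 0, 0, 0, 0, 0, 0, 0, 0, 0, 0, 0, 0, 0, 0, 0]}}

```text
clock: 7.78
eef_pos: [0.4176, 0.2463, 0.0815]
tool_rot: [0.997, -0.071, 0.032, 0.001]
ft_force: [-0.9, -0.3, -1.1]
grip_width: 0.0099
```

```bash
python3 -c "
from h import *
st()
c=cam('wrist','w3.png')"
```

```text
t 7.78 box xy [-133.9   -2.8] z 81.5 toolyaw-box -0.8 F [-0.9 -0.3 -1.1] w 9.9 q [ 0.56  0.3  -0.34  0.88 -0.04  2.27]
```

>>> {"fn": "play_rows", "kwargs": {"deltas": [0, 0.03, 0, -0.24, 0, 0, 0.04, 0, -0.25, 0, 0, 0.06, 0, -0.24, 0, 0, 0.07, 0, -0.24, 0]}}

```text
clock: 8.32
eef_pos: [0.427, 0.245, 0.1416]
tool_rot: [0.997, -0.071, 0.032, 0.001]
ft_force: [3.6, 0.5, -3.7]
grip_width: 0.0097
```

```bash
cat >> h.py <<'E'
def ang():
    o,M=st();p=o['eef_pos']-.017*M[:,2];x=(Rb.T@(p[:2]-CTR))[0]-.09;z=p[2]-.09
    a=np.degrees(np.arctan2(z,-x)-np.arctan2(.006,.225));print('angle',a.round(1),'r',np.hypot(x,z).round(4),'tool x',(Rb.T@M[:2,0]).round(3),M[2,0].round(3),'z',(Rb.T@M[:2,2]).round(3))
E
python3 -c "
from h import *
ang()"
```

```text
t 8.32 box xy [-124.4   -2.9] z 141.6 toolyaw-box -0.8 F [ 3.6  0.5 -3.7] w 9.7 q [ 0.54  0.25 -0.23  1.04 -0.04  2.26]
angle 16.1 r 0.2261 tool x [ 0.998 -0.014] 0.064 z [0.064 0.002]
```

>>> {"fn": "play_rows", "kwargs": {"deltas": [0, 0.09, 0, -0.215, 0, 0, 0.1, 0, -0.205, 0, 0, 0.115, 0, -0.195, 0, 0, 0.125, 0, -0.19, 0]}}

```text
clock: 8.82
eef_pos: [0.4495, 0.2419, 0.1939]
tool_rot: [0.997, -0.071, 0.031, 0.0]
ft_force: [-0.7, 1.8, -3.4]
grip_width: 0.0096
```

```bash
python3 -c "
from h import *
ang()"
```

```text
t 8.82 box xy [-101.6   -3. ] z 193.9 toolyaw-box -0.75 F [-0.7  1.8 -3.4] w 9.6 q [ 0.51  0.24 -0.1   1.18 -0.03  2.23]
angle 30.6 r 0.2274 tool x [ 0.998 -0.013] 0.061 z [0.061 0.003]
```

>>> {"fn": "play_rows", "kwargs": {"deltas": [0, 0.14, 0, -0.19, 0, 0, 0.155, 0, -0.18, 0, 0, 0.165, 0, -0.165, 0, 0, 0.17, 0, -0.15, 0, 0, 0, 0, 0, 0]}}

```text
clock: 9.45
eef_pos: [0.4855, 0.2371, 0.241]
tool_rot: [0.997, -0.071, 0.029, -0.001]
ft_force: [-1.7, 1.6, -2.9]
grip_width: 0.0098
```

```bash
python3 -c "
from h import *
ang()
c=cam('scene');P=lambda x,y,z:[*(CTR+Rb@np.array([x,y])/1000),z/1000]
q=lambda r,a,y:P(90-r*np.cos(np.radians(a)),y,90+r*np.sin(np.radians(a)))
im=c['color'];x,y=proj(c,[q(150,45,155)])[0].astype(int)
cv2.imwrite('pics/s3.png',cv2.resize(im[y-75:y+75,x-90:x+90],None,fx=4,fy=4,interpolation=2));print(x,y)
pp=lambda *a:((proj(c,[q(*a)])[0]-[x-90,y-75])*4).round().tolist()
print({a:(pp(180,a,150),pp(180,a,-150)) for a in(40,45,50)},'tick',pp(110,45,155))
"
```

```text
t 9.45 box xy [-65.3  -3.2] z 241.0 toolyaw-box -0.72 F [-1.7  1.6 -2.9] w 9.8 q [ 0.47  0.28  0.08  1.32 -0.03  2.18]
angle 45.5 r 0.2294 tool x [ 0.998 -0.013] 0.058 z [0.058 0.005]
197 298
{40: ([401.0, 315.0], [637.0, 2.0]), 45: ([387.0, 302.0], [626.0, -12.0]), 50: ([372.0, 289.0], [614.0, -25.0])} tick [338.0, 290.0]
```

View pics/s3.png

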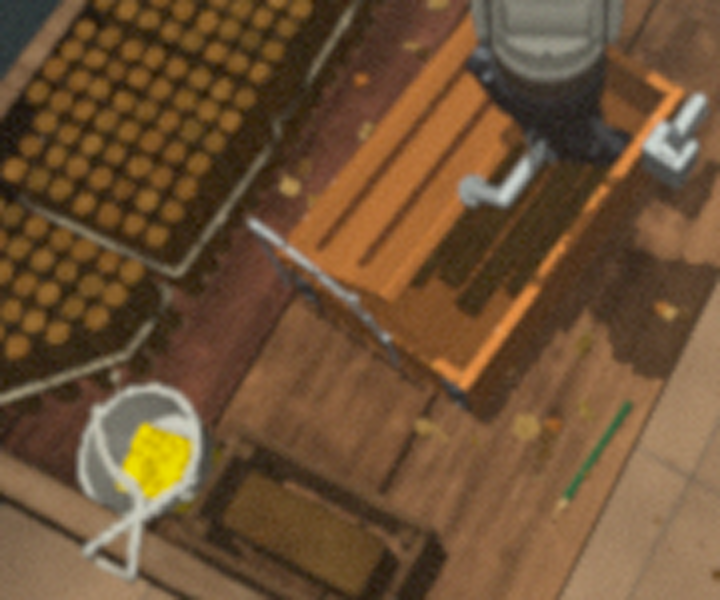

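The lid is open with its front-left corner at about (390,298) in the crop, against (387,302) predicted for 45°. The latch is still along the front edge. I'll check that it is still, then hand in.

>>> {"fn": "play_rows", "kwargs": {"deltas": [0, 0, 0, 0, 0, 0, 0, 0, 0, 0]}}

```text
clock: 9.75
eef_pos: [0.4842, 0.2372, 0.2397]
tool_rot: [0.997, -0.07, 0.028, -0.0]
ft_force: [-1.0, 1.0, -1.3]
grip_width: 0.0099
```

```bash
python3 -c "
from h import *
ang();print(bot.get_obs()['joint_vel'].round(4));print(ticket.job_done())"
```

```text
t 9.75 box xy [-66.6  -3.2] z 239.7 toolyaw-box -0.68 F [-1.   1.  -1.3] w 9.9 q [ 0.47  0.28  0.07  1.32 -0.03  2.18]
angle 45.1 r 0.2294 tool x [ 0.998 -0.012] 0.056 z [0.056 0.004]
[ 0.0022 -0.0005 -0.0066 -0.0014  0.0011  0.0015]
the job is handed in; nothing more can be done
None
```

I turned the latch with the shut fingers until it met its stop, then gripped the handle bar and raised the lid to about 45°. I handed the job in at 9.75 s with the lid still held; no verdict was reported.

**Lid angle:** the gripper position gives 45.1°. The scene picture agrees roughly: the lid's front-left corner was within about 5 px, in a 4× crop, of where 45° puts it.

**Holding:** the arm was still, with joint speeds under 0.007 rad/s. The wrist force at the end was only about 2 N, which is all I have for the finger-on-lid load. The fingers read 9.9 mm on the 12 mm bar.

**Latch:** both the top view and the last scene picture showed it along the front edge. The wrist force reached about 19 N when it met the stop.

**Other things on the table:** no unexpected contact force showed, but I did not measure their positions afterwards.

**Checks that disagreed:**
- The first box estimate was about 3–4 mm off along its y axis in the wrist view, and I corrected for it.
- The grip radius from the hinge came out at 229 mm against the expected 225 mm, which could put the lid angle off by 1–2°.
- The tool ended tilted by about 3°, picked up while pushing the latch.

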